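# Bring the syringe pump's pusher up to the plunger and clamp it there

### The arm

A 6-joint arm with a two-finger parallel gripper is mounted at the origin on a cart in front of the work surface, level with it; the furniture and walls round the work are solid. World frame = base frame: x ahead of the robot, y to its left, z up, the work surface at z = 0. Lengths are in m, angles in rad, forces in N, time in s.
With the tool pointing down it reaches from about 0.375 to 0.825 m from the base axis. Payload 5.5 kg.
Tool frame: the origin (TCP) lies midway between the tips of the shut fingers; the grasp point (between the pads) lies 19 mm behind it; z points along the fingers, y is the line along which they close (so a half turn about z gives the same grasp; the last joint's range is limited). The gripper opens to 85 mm and grips with 20 to 120 N. Pads are 22 mm wide; open, the fingers measure 114 mm over their backs; the gripper's body (76 mm by 85 mm) begins 54 mm behind the grasp point. The pads swing forward as they close: fully open they stand 13 mm farther back than shut.
Start: joints at [-1.251, 0.314, -0.047, 1.21, 0, 1.571], TCP at [0.189, -0.57, 0.231] pointing down, gripper open.
Joint ranges: [-2.67, 2.67], [-0.69, 1.73], [-1.03, 1.25], [-2.08, 2.16], [-1.42, 1.45], [-3.14, 3.14]. Speed limits (rad/s): [2.39, 2.39, 3.01, 3.14, 3.14, 3.14].

### API

Orientations are given as a rotation vector (axis times angle).
In Python, from workcell import env gives the robot as it stands.
- The arm moves only by the tool play_rows, never from a script. Its argument "moves" is a list that holds one entry, the list of rows, each a list of 7 numbers: the opening, from -1 (shut) to 1 (fully open), then the shift along the tool's x, y, z in m, then the turn, a rotation vector about the tool's x, y, z in rad. In form: [[[grip, tx, ty, tz, ax, ay, az], ...]]. A call has 1 to 10 rows; each row is the pose to reach, as a shift and turn from the pose commanded when the call began, along the tool's axes at that moment; what a row does not reach only later rows make up. A row lasts 1/10 s, in which the tool goes at most 50 mm and 8.59 degrees, less where a joint would pass 70% of its speed; a pose out of reach is approached as far as the arm can. A call with a gripper value outside its range is refused whole. The fingers move at their own pace and stop on an object; the grip force is fixed at half the most. Time passes only in rows, so rows that repeat a pose let the fingers close. It gives the time, the measured TCP pose, the force, the opening and the grip force at its end, in the units of the state.
- env.state(): the state, without advancing time (a new reading comes with each control period).
- env.grab_frame(name): name is "scene" or "top" or "wrist"; returns the picture (420x560x3 uint8, blue, green, red); there is no depth.
- env.camera_info(name): a dict with "mtx" (3x3 intrinsics, pixels), "origin" and "attitude" of the camera in the world. Camera axes: x right, y down, z forward; pixel columns grow to the right and rows downward; lengths in m; the calibration is good to about 2 mm. A picture is of the moment at which its call begins: read the wrist's pose just before it. camera_info takes no time and is no camera call; for the wrist camera it gives the pose at the moment of the call.
- env.finish_job(): hands the job in; it is judged then, once.
Trained networks look in the newest picture that a camera, given by its name, has taken for a name from the list of things; names that differ only in an ending like _2 or _b are one class to them, and where a whole thing is asked for, a point or a joint stands for the part that bears it (a point fixed in the world has none). Each returns a list of dicts, best first, with "confidence" (0 to 1); they miss things now and then, are a little off and sometimes report something else, mostly with a low value. They report only what shows in the picture. A call takes as long as a camera call.
- env.cut_out(camera, name): "pixels" (420x560 bool, what is visible of it) and "box" ([left, top, width, height] in pixels, round what is visible of it).
The state is a dict: "time": time; "joints": joint angles; "joint_vel": joint speeds; "joint_torque": joint torques, N m; "position": TCP position; "tool_rot": TCP orientation; "ft_force": force on the tool from outside, world axes, zero at the start; "torque": the same for the moment, N m; "gripper_width": finger opening in m; "grip_force": force on a finger pad.
Only numpy, scipy, OpenCV 4.12 (cv2) and the standard library are available. Lean on these libraries where they do the work, as an engineer would, in place of code of your own. Each camera call takes 0.05 s, during which the arm holds its last target. There are 200 camera calls.

### The job

The syringe is already set in the bench pump. Slide the pump's pusher block along its rods until its black pad rests against the end of the syringe's plunger, without driving the plunger in, and lock the block there by turning the red knob on its top clockwise until it is tight. Leave the other things on the bench as they are.

Things in the scene. Friction and masses are not known exactly. Their poses are not given: they have to be found in the camera images.
- pump: bench syringe pump, white housing 150 x 290 mm, 58 mm high, fixed. Origin on the bench under the drive; z up, +y along the rods from pusher to syringe, -x side has display and keys. End plates: tops z = 99 mm, inner faces y = -140 and +120 mm. Black syringe holder: y = 53 to 79 mm, top with strap 126 mm. Clear 20 ml syringe on the axis x = 0, z = 112 mm, finger flange at y = 40 mm
- pusher (a joint): travel of the aluminium pusher block along the pump's +y, towards the plunger, 0 to 0.12 m. The block is 96 mm (x) by 36 mm (y), from z = 66 to 132 mm above the bench, and slides on two rods with about 3.5 N of friction while the knob is loose; clamped tight, it holds against 25 N and more
- pusher_back (a point): centre of the upper part of the block's rear (-y) face, 114 mm above the bench; the flat face there is 96 mm wide and free from the rods' tops (z = 83 mm) up to 132 mm; push here towards the pump's +y. Axes as the pump's
- pad_face (a point): centre of the front (+y) face of the block's round black rubber pad, 25 mm in diameter, 112 mm above the bench; 40 mm ahead of pusher_back. Axes as the pump's
- plunger_end (a point): centre of the rear face of the white thumb disc (27 mm in diameter, 3 mm thick) at the end of the syringe's plunger, on the same axis as the pad. The plunger slides into the barrel (+y) if pushed with more than about 14 N and does not come back by itself. Axes as the pump's
- clamp_knob (a joint): angle of the red knob on the block, 0 to 1.45 rad, growing as it turns clockwise seen from above. At 0 its wings lie across the rods (along the pump's x). It starts loose, begins to bite at about 0.85 rad, is tight from 1.2 rad on and meets its stop at 1.45 rad. It stays where it is left; turning takes about 0.1 N m, up to 0.2 N m when tight
- knob_centre (a point): on the knob's upright axis (middle of the block's top), at the wings' mid height, 150 mm above the bench. The knob has a hub 25 mm in diameter and two wings, together a bar 78 mm long, 12 mm thick and 19 mm high (z = 140 to 160 mm), with 8 mm of air under the wings. The point's x axis runs along the wings and turns with the knob
- knob_wing (a point): on the wing that lies towards the pump's front (-x) when the knob is at 0: 28 mm from the knob's axis, mid thickness, 150 mm above the bench. To tighten, this wing is pushed towards the pump's +y and round to it. When tight, the wings lie nearly along the rods and stand out about 20 mm over the block's front and rear faces
- bottle_medium: capped glass bottle with tube ports, 70 mm in diameter, 183 mm high, loose behind the pump; origin at its underside; leave it alone
- beaker: clear beaker, 64 mm in diameter, 76 mm high, loose behind the pump, beside the big white instrument; origin at its underside; leave it alone

How it is judged:
At the end, for the whole second after the job is handed in: The pad is against the plunger's end (gap under 2.5 mm), the plunger has been driven in by less than 4 mm, the knob is turned tight (past 1.2 rad) and the block is at rest (y of plunger_end in the frame of pad_face below 0.0025 m and distance of plunger_end from where it was at the start of the episode below 0.004 m and value of joint clamp_knob above 1.2 rad and velocity of joint pusher between -0.005 and 0.005 m/s); the robot touches nothing.
It fails at once if the plunger is driven in by 6 mm or more (distance of plunger_end from where it was at the start of the episode above 0.006 m).
It fails at once if the bottle or the beaker is shifted by 3 cm or tipped (distance of any of bottle_medium, beaker from where it was at the start of the episode above 0.03 m or angle between any of bottle_medium, beaker's own z axis and vertical above 0.35 rad).
It also fails if it takes over 40 s, if anything falls off the work surface, if the arm or the gripper's body presses on something with over 40 N, if the wrist force passes 120 N, or if a joint passes its speed limit or range.

## Working session

There is one attempt and no reset: what is moved stays moved. The work goes in short steps, Python scripts to look and compute and a tool call to move; the robot and the scene stay as the last step left them, time stands still between calls to the robot, and variables do not carry over. Pictures are saved under pics/ and viewed, at most 10 in all, crops included, and the job is handed in when it is done.

Besides the shell and the picture viewer there is one more tool, called after ">>>" as name([rows], argument=value, ...), one row to a line, values as JSON. play_rows: Moves the arm, as the interface text tells. Its arguments: {"type":"object","properties":{"moves":{"type":"array"}},"required":["moves"]}

```bash
mkdir -p pics
cat > h.py <<'E'
from workcell import env
import numpy as np, cv2
from scipy.spatial.transform import Rotation as R
def att(c):
    a=np.array(c["attitude"]); return a if a.shape==(3,3) else (R.from_rotvec(a).as_matrix() if a.size==3 else R.from_quat(a).as_matrix())
def ray_z(c,uv,z):
    d=att(c)@np.linalg.inv(np.array(c["mtx"]))@np.array([uv[0],uv[1],1.]); o=np.array(c["origin"])
    return o+d*(z-o[2])/d[2]
def proj(c,p):
    q=np.array(c["mtx"])@(att(c).T@(np.array(p)-np.array(c["origin"]))); return q[:2]/q[2]
E
python3 - <<'E'
from h import *
print(env.state())
for n in("top","scene"):
    c=env.camera_info(n);print(n,c)
    im=env.grab_frame(n);cv2.imwrite(f"pics/{n}0.png",im)
    for k in("pump","pusher_back","clamp_knob","plunger_end","bottle_medium","beaker"):
        for d in env.cut_out(n,k)[:2]:
            v,u=np.nonzero(d["pixels"]); print(k,round(d["confidence"],2),d["box"],u.mean().round(1),v.mean().round(1))
E
```

```text
{'time': 0.0, 'joints': array([-1.25102238e+00,  3.14213108e-01, -4.81054784e-02,  1.21019704e+00,
       -6.79948779e-06,  1.57081247e+00]), 'joint_vel': array([-1.38144736e-03, -1.09820081e-05,  5.59632874e-05,  6.10964936e-04,
       -6.70387032e-04,  3.52618403e-04]), 'joint_torque': array([-6.99177544e-04, -5.39587176e+01,  3.39751482e+01,  1.91275083e-02,
        1.03897864e-04,  3.76716940e-06]), 'position': array([ 0.18842296, -0.56902263,  0.23043074]), 'tool_rot': array([-3.09985189e+00, -4.99867273e-01,  4.40291580e-04]), 'ft_force': array([0.00091187, 0.28648884, 0.61577882]), 'torque': array([ 0.02218342, -0.03308919,  0.00854181]), 'grip_force': 0.0, 'gripper_width': 0.08572215891991301}
top {'mtx': array([[414.05171218,   0.        , 279.05799806],
       [  0.        , 414.05171218, 214.74088924],
       [  0.        ,   0.        ,   1.        ]]), 'origin': array([ 0.47758115, -0.3584924 ,  0.98055666]), 'attitude': array([-2.17484688,  2.20184109, -0.06129651])}
pump 0.83 [204.9, 156.2, 113.2, 140.1] 261.0 226.6
pump 0.67 [243.9, 109.8, 27.1, 35.7] 257.5 128.2
push
[... 340 characters left out ...]
89 [241.9, 114.1, 29.9, 31.2] 257.4 128.9
beaker 0.67 [253.3, 243.8, 35.6, 12.5] 272.1 250.3
scene {'mtx': array([[454.76323725,   0.        , 281.93831396],
       [  0.        , 454.76323725, 215.33870167],
       [  0.        ,   0.        ,   1.        ]]), 'origin': array([0.32264313, 0.13433883, 0.76118461]), 'attitude': array([-0.63850399,  2.76746162, -0.9821856 ])}
pump 0.81 [206.3, 202.0, 166.7, 98.2] 291.5 258.6
pusher_back 0.91 [312.4, 202.5, 24.2, 68.0] 323.9 238.4
clamp_knob 0.57 [317.2, 205.7, 16.8, 37.3] 325.5 223.3
plunger_end 0.47 [266.3, 229.8, 22.6, 9.6] 277.2 233.5
bottle_medium 0.93 [221.7, 134.8, 39.3, 82.9] 241.5 185.3
beaker 0.9 [172.2, 196.4, 32.9, 47.2] 189.5 217.3
```

View pics/top0.png

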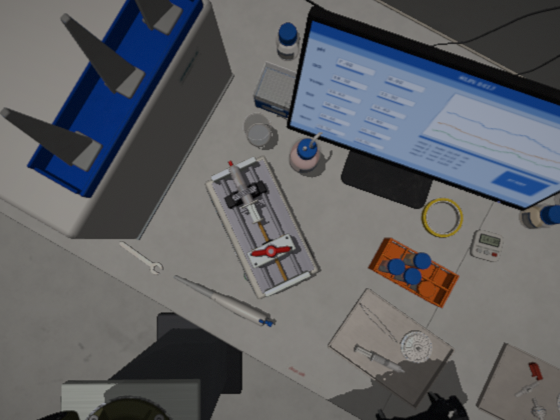

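View pics/scene0.png

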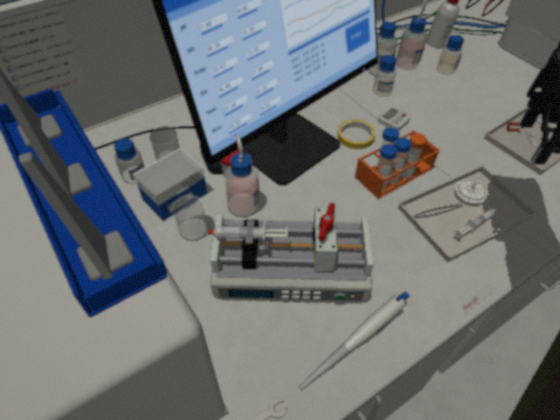

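The top view shows the pump with the knob at about (271,250), the thumb disc near (258,222), the holder at (246,195) and the syringe tip at (230,163). The bottle (305,153) and beaker (258,130) are beyond the syringe end. Next I'll measure and look at an enlarged crop.

Run:
```python
from h import *
c=env.camera_info("top"); s=env.camera_info("scene")
im=cv2.imread("pics/top0.png");cv2.imwrite("pics/top_c.png",cv2.resize(im[150:305,200:325],None,fx=4.8,fy=3.8*4.8/3.8,interpolation=cv2.INTER_CUBIC)[:600*2][:744])
b=cv2.resize(im[150:275,200:325],(600,600),interpolation=cv2.INTER_CUBIC)
i2=cv2.imread("pics/scene0.png")
a=cv2.resize(i2[195:305,205:375],(800,518),interpolation=cv2.INTER_CUBIC)
cv2.imwrite("pics/topc.png",cv2.resize(im[152:302,200:325],(500,600),interpolation=cv2.INTER_CUBIC));cv2.imwrite("pics/scenec.png",a)
for n,uv,z in(("knob",(271,250.4),.15),("tip",(230,163),.112)): print(n,ray_z(c,uv,z))
env.grab_frame("top")
m=env.cut_out("top","pump")[0]["pixels"]
# red knob by colour
hsv=cv2.cvtColor(im,cv2.COLOR_BGR2HSV)
r=((hsv[...,0]<8)|(hsv[...,0]>172))&(hsv[...,1]>130); r[:235]=0;r[270:]=0;r[:,:240]=0;r[:,310:]=0
p=np.argwhere(r)[:,::-1].astype(np.float32);w=np.array([ray_z(c,q,.16)[:2] for q in p])
print(len(p),p.mean(0),w.mean(0));rr=cv2.minAreaRect(w.astype(np.float32));print(rr)
P=np.argwhere(m)[:,::-1].astype(np.float32);W=np.array([ray_z(c,q,.075)[:2] for q in P]).astype(np.float32)
print(cv2.minAreaRect(W),W.mean(0))
print(proj(s,[*w.mean(0),.15]))
```

```text
knob [ 0.45680184 -0.33797504  0.15      ]
tip [ 0.6414563  -0.25218905  0.112     ]
213 [270.66196 250.92018] [ 0.45603781 -0.33754474]
((0.45587795972824097, -0.3382093608379364), (0.07506579160690308, 0.019683636724948883), 89.30613708496094)
((0.5139089226722717, -0.31050390005111694), (0.30313774943351746, 0.15279702842235565), 24.796695709228516) [ 0.50806445 -0.31417733]
[326.63548553 220.40354443]
```

View pics/topc.png

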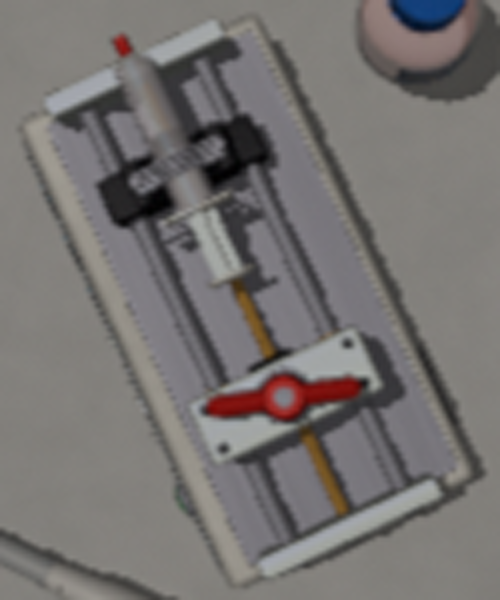

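View pics/scenec.png

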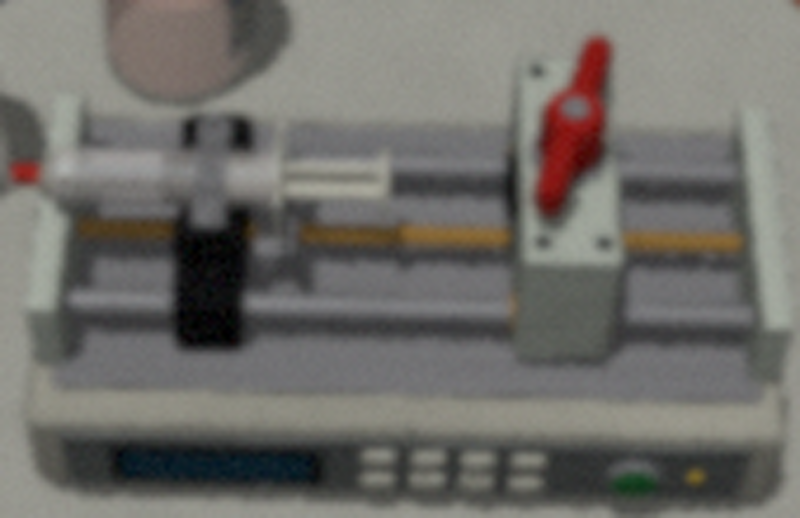

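Both crops show the knob wings already turned to roughly 0.4 rad. The pad is about 60 mm short of the thumb disc, at about (230,280) in the top crop. I'll work out the approach pose behind the block.

```bash
cat >> h.py <<'E'
PSI=np.radians(24.8); PY=np.array([np.cos(PSI),np.sin(PSI),0]); PX=np.array([np.sin(PSI),-np.cos(PSI),0])
def delta(target,yaw,cur=None):
    "shift and turn in tool axes to get to target with tool x at yaw (deg), pointing down"
    s=env.state() if cur is None else cur
    Rc=R.from_rotvec(s["tool_rot"]); y=np.radians(yaw)
    Rt=R.from_matrix(np.array([[np.cos(y),np.sin(y),0],[np.sin(y),-np.cos(y),0],[0,0,-1]]).T.T)
    return Rc.inv().apply(np.array(target)-s["position"]).round(4),(Rc.inv()*Rt).as_rotvec().round(4)
E
python3 - <<'E'
from h import *
c=env.camera_info("wrist");s=env.state();Rc=R.from_rotvec(s["tool_rot"])
print("cam in tool",Rc.inv().apply(c["origin"]-s["position"]),(Rc.inv().as_matrix()@att(c)).round(2),c["mtx"][0])
K=np.array([.4566,-.338,0])
t=K-.075*PY+[0,0,.27]
print(t,delta(t,111.5),delta(t,204.8))
E
```

```text
cam in tool [ 0.07288545 -0.00047137 -0.14278033] [[-0.   -0.96 -0.29]
 [ 1.   -0.    0.  ]
 [-0.   -0.29  0.96]] [368.62119132   0.         282.29640633]
[ 0.38851669 -0.36945891  0.27      ] (array([ 0.2527, -0.1271, -0.0387]), array([ 0.    , -0.    , -1.6262])) (array([ 0.2527, -0.1271, -0.0387]), array([-0.    , -0.    ,  3.0286]))
```

>>> play_rows([
  [[-1,0.025,-0.013,-0.039,0,0,-0.15],[-1,0.06,-0.03,-0.039,0,0,-0.3],[-1,0.1,-0.05,-0.039,0,0,-0.45],[-1,0.14,-0.07,-0.039,0,0,-0.6],[-1,0.18,-0.09,-0.039,0,0,-0.75],[-1,0.22,-0.11,-0.039,0,0,-0.9],[-1,0.253,-0.127,-0.039,0,0,-1.05],[-1,0.253,-0.127,-0.039,0,0,-1.2],[-1,0.253,-0.127,-0.039,0,0,-1.35],[-1,0.253,-0.127,-0.039,0,0,-1.5]],
])

```text
time: 1.8
position: [0.3893, -0.369, 0.2704]
tool_rot: [1.919, 2.487, -0.0]
ft_force: [0.3, -0.6, -0.1]
gripper_width: -0.0003
grip_force: 0.0
```

>>> play_rows([
  [[-1,0,0,0,0,0,-0.15],[-1,0,0,0,0,0,-0.3],[-1,0,0,0,0,0,-0.45],[-1,0,0,0,0,0,-0.6],[-1,0,0,0,0,0,-0.75],[-1,0,0,0,0,0,-0.9],[-1,0,0,0,0,0,-1.05],[-1,0,0,0,0,0,-1.2],[-1,0,0,0,0,0,-1.35],[-1,0,0,0,0,0,-1.5]],
])

```text
time: 2.8
position: [0.3889, -0.3695, 0.2704]
tool_rot: [-0.289, 3.128, -0.0]
ft_force: [0.5, -0.3, 0.5]
gripper_width: 0.0002
grip_force: 0.0
```

>>> play_rows([
  [[-1,0,0,0,0,0,-0.15],[-1,0,0,0,0,0,-0.25],[-1,0,0,0,0,0,-0.255],[-1,0,0,0,0,0,-0.255]],
])

```text
time: 3.2
position: [0.3889, -0.3695, 0.2703]
tool_rot: [-0.672, 3.069, -0.0]
ft_force: [0.6, 0.7, -0.3]
gripper_width: 0.0
grip_force: 0.0
```

Run:
```python
from h import *
c=env.camera_info("wrist");s=env.state();print(s["joints"].round(2),s["position"],s["tool_rot"])
im=env.grab_frame("wrist");cv2.imwrite("pics/w1.png",im)
print(att(c).tolist(),c["origin"].tolist(),c["mtx"].tolist())
for k in("clamp_knob","plunger_end","pusher_back"):
    for d in env.cut_out("wrist",k)[:2]:
        v,u=np.nonzero(d["pixels"]); print(k,round(d["confidence"],2),d["box"],u.mean().round(1),v.mean().round(1))
```

```text
[-0.76  0.18 -0.13  1.26  0.   -1.19] [ 0.38885456 -0.36945822  0.27034288] [-6.71660745e-01  3.06890214e+00 -4.41151003e-05]
[[-0.41761281852623133, 0.8711990179246205, 0.25809262866217897], [0.9086233633660266, 0.40096263413563316, 0.11675850963601665], [-0.001765601310137005, 0.2832688426110271, -0.9590389175929319]] [0.3234324187411203, -0.3990901785084609, 0.4131106683066258] [[368.6211913231536, 0.0, 282.29640632995773], [0.0, 368.6211913231536, 204.6823191557118], [0.0, 0.0, 1.0]]
clamp_knob 0.59 [241.5, 267.6, 89.4, 38.1] 280.9 285.2
plunger_end 0.7 [276.2, 353.9, 11.0, 15.4] 282.6 359.6
pusher_back 0.96 [228.2, 227.6, 116.2, 78.4] 287.4 256.3
```

View pics/w1.png

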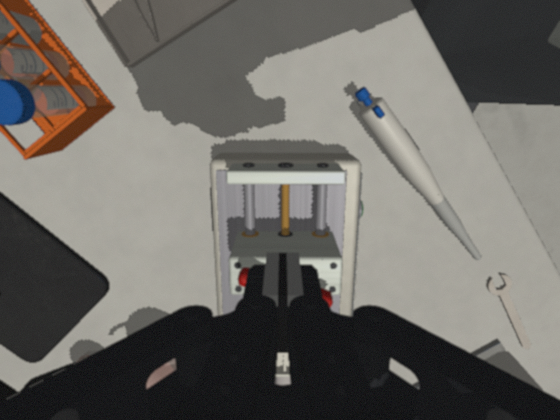

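The wrist view shows the block's rear top edge at about v=256 (u 231–340), the knob wings at (244,278) and (327,298), and the white thumb disc between the fingers with its edge at v≈353.

Run:
```python
from h import *
c=env.camera_info("wrist");t=env.camera_info("top");s=env.state()
K=np.array([.4566,-.338])
def pk(p): d=p[:2]-K; return (d@PX[:2]*1e3).round(1),(d@PY[:2]*1e3).round(1)
for n,uv,z in(("backedgeL",(231,257),.132),("R",(340,256),.132),("screwtop",(285,190),.08),("disc",(282.6,353),.1255),("wingA",(240,276),.155),("wingB",(332,299),.155),("plateL",(228,183),.099),("plateR",(345,183),.099)):
    print(n,pk(ray_z(c,uv,z)))
f=lambda x,y:(200+x/4,152+y/4)
for n,uv,z in(("blkTL",(192,405),.132),("blkBL",(220,462),.132),("blkBR",(382,388),.132),("blkTR",(357,330),.132),("hub",(285,397),.16),("wing1",(205,408),.152),("wing2",(368,383),.152),("discL",(212,285),.112),("discR",(250,272),.112),("disctop",(231,279),.1255),("syr",(135,60),.115),("plA",(262,572),.099),("plB",(440,490),.099)):
    print("top",n,pk(ray_z(t,f(*uv),z)))
print(pk(s["position"]))
```

```text
backedgeL (np.float64(42.9), np.float64(-18.2))
R (np.float64(-47.6), np.float64(-19.1))
screwtop (np.float64(-2.2), np.float64(-62.4))
disc (np.float64(0.1), np.float64(81.2))
wingA (np.float64(33.0), np.float64(-12.7))
wingB (np.float64(-39.0), np.float64(7.4))
plateL (np.float64(47.7), np.float64(-73.5))
plateR (np.float64(-54.5), np.float64(-73.5))
top blkTL (np.float64(-45.4), np.float64(15.0))
top blkBL (np.float64(-44.9), np.float64(-17.4))
top blkBR (np.float64(45.9), np.float64(-19.0))
top blkTR (np.float64(47.1), np.float64(13.2))
top hub (np.float64(0.1), np.float64(-1.4))
top wing1 (np.float64(-38.5), np.float64(10.7))
top wing2 (np.float64(40.2), np.float64(-13.1))
top discL (np.float64(-10.9), np.float64(67.3))
top discR (np.float64(10.0), np.float64(64.9))
top disctop (np.float64(-0.1), np.float64(65.0))
top syr (np.float64(3.3), np.float64(192.0))
top plA (np.float64(-52.3), np.float64(-80.1))
top plB (np.float64(51.0), np.float64(-81.8))
(np.float64(0.2), np.float64(-74.7))
```

>>> play_rows([
  [[-1,-0.025,0.001,0.04,0,0,0],[-1,-0.025,0.001,0.08,0,0,0],[-1,-0.025,0.001,0.12,0,0,0],[-1,-0.025,0.001,0.15,0,0,0],[-1,-0.025,0.001,0.16,0,0,0],[-1,-0.032,0.001,0.16,0,0,0],[-1,-0.038,0.001,0.16,0,0,0],[-1,-0.04,0.001,0.16,0,0,0]],
])

```text
time: 4.2
position: [0.4269, -0.3526, 0.1124]
tool_rot: [-0.675, 3.066, -0.004]
ft_force: [0.0, 0.4, -0.4]
gripper_width: 0.0003
grip_force: 0.0
```

>>> play_rows([
  [[-1,-0.003,0,0,0,0,0],[-1,-0.006,0,0,0,0,0],[-1,-0.009,0,0,0,0,0],[-1,-0.012,0,0,0,0,0],[-1,-0.015,0,0,0,0,0],[-1,-0.018,0,0,0,0,0],[-1,-0.021,0,0,0,0,0],[-1,-0.024,0,0,0,0,0],[-1,-0.027,0,0,0,0,0],[-1,-0.03,0,0,0,0,0]],
])

```text
time: 5.2
position: [0.4523, -0.3392, 0.1103]
tool_rot: [0.675, -3.068, 0.0]
ft_force: [-2.5, -4.1, 2.3]
gripper_width: 0.0001
grip_force: 1.9
```

Run:
```python
from h import *
s=env.state();K=np.array([.4566,-.338]);d=s["position"][:2]-K
print(d@PX[:2],d@PY[:2],s["position"][2],s["ft_force"]@PY,s["time"])
im=env.grab_frame("scene");cv2.imwrite("pics/s2.png",cv2.resize(im[150:310,200:380],(675,600),interpolation=cv2.INTER_CUBIC))
```

```text
-0.0007080103373766329 -0.004443374932376789 0.11028686139274825 -4.005116574907026 5.2
```

View pics/s2.png

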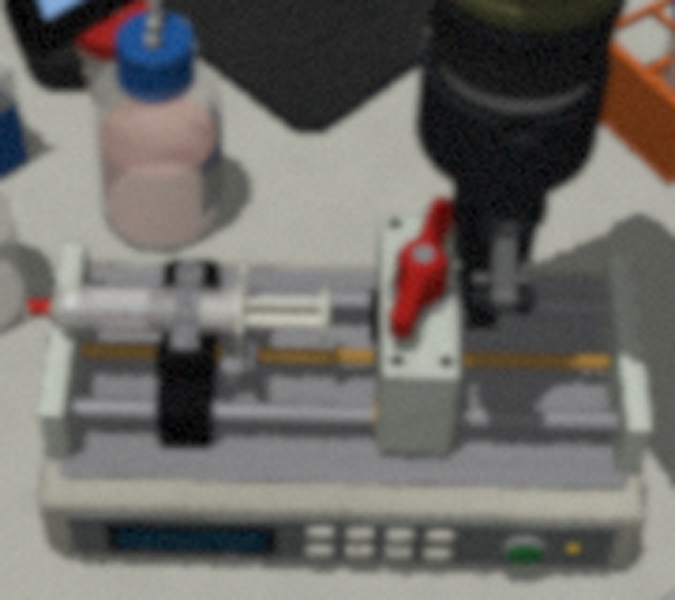

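The scene view shows the finger pushing the block, with about 20 mm left between the pad (x≈373) and the disc (x≈328).

>>> play_rows([
  [[-1,-0.003,0,0,0,0,0],[-1,-0.006,0,0,0,0,0],[-1,-0.009,0,0,0,0,0],[-1,-0.011,0,0,0,0,0],[-1,-0.013,0,0,0,0,0],[-1,-0.014,0,0,0,0,0],[-1,-0.014,0,0,0,0,0]],
])

```text
time: 5.95
position: [0.4649, -0.3331, 0.1102]
tool_rot: [-0.675, 3.068, 0.001]
ft_force: [-1.6, -3.6, 0.4]
gripper_width: 0.0002
grip_force: 1.2
```

Run:
```python
from h import *
s=env.state();K=np.array([.4566,-.338]);d=s["position"][:2]-K
print(d@PX[:2],d@PY[:2],s["position"][2],s["ft_force"]@PY,s["time"])
im=env.grab_frame("scene");cv2.imwrite("pics/s3.png",cv2.resize(im[190:270,230:340],(800,582),interpolation=cv2.INTER_CUBIC))
```

```text
-0.0009741859198960498 0.009613781488716219 0.11023033426300169 -3.0121086808847988 5.95
```

View pics/s3.png

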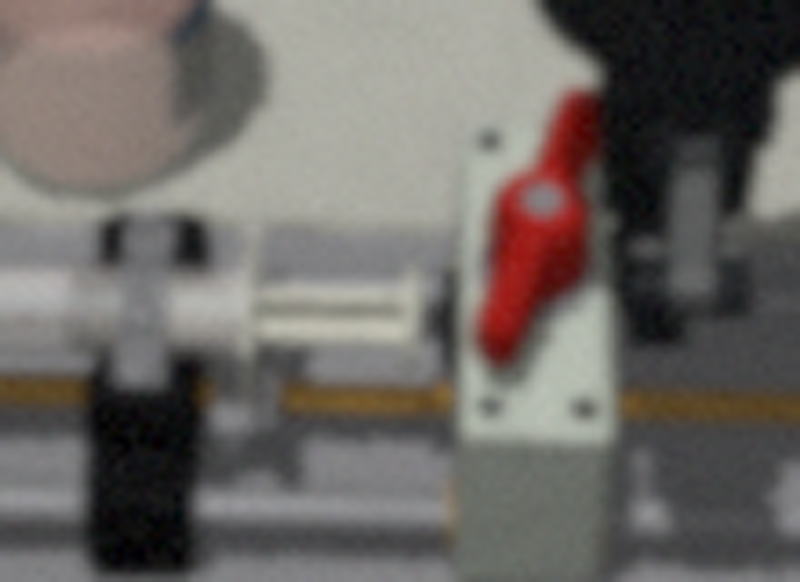

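About 4–6 mm of gap remains (disc edge x≈417, pad x≈438). From here I push slowly and watch the force.

>>> play_rows([
  [[-1,-0.001,0,0,0,0,0],[-1,-0.002,0,0,0,0,0],[-1,-0.003,0,0,0,0,0],[-1,-0.003,0,0,0,0,0]],
])

```text
time: 6.4
position: [0.4674, -0.3318, 0.1102]
tool_rot: [-0.675, 3.068, 0.001]
ft_force: [-2.3, -1.8, 0.2]
gripper_width: 0.0001
grip_force: 1.5
```

>>> play_rows([
  [[-1,-0.0005,0,0,0,0,0],[-1,-0.001,0,0,0,0,0]],
])

```text
time: 6.6
position: [0.4682, -0.3315, 0.1102]
tool_rot: [0.675, -3.068, -0.001]
ft_force: [-2.5, -1.5, 0.7]
gripper_width: 0.0001
grip_force: 1.8
```

>>> play_rows([
  [[-1,-0.0005,0,0,0,0,0],[-1,-0.001,0,0,0,0,0]],
])

```text
time: 6.8
position: [0.4691, -0.331, 0.1102]
tool_rot: [0.675, -3.068, -0.001]
ft_force: [-3.6, -1.8, -0.4]
gripper_width: -0.0002
grip_force: 1.8
```

Run:
```python
from h import *
s=env.state();K=np.array([.4566,-.338]);d=s["position"][:2]-K
print(d@PX[:2],d@PY[:2],s["ft_force"]@PY,s["time"])
im=env.grab_frame("scene");cv2.imwrite("pics/s4.png",cv2.resize(im[190:270,230:340],(800,582),interpolation=cv2.INTER_CUBIC))
```

```text
-0.0010926174964844453 0.014303561756934573 -4.023122841745361 6.8
```

View pics/s4.png

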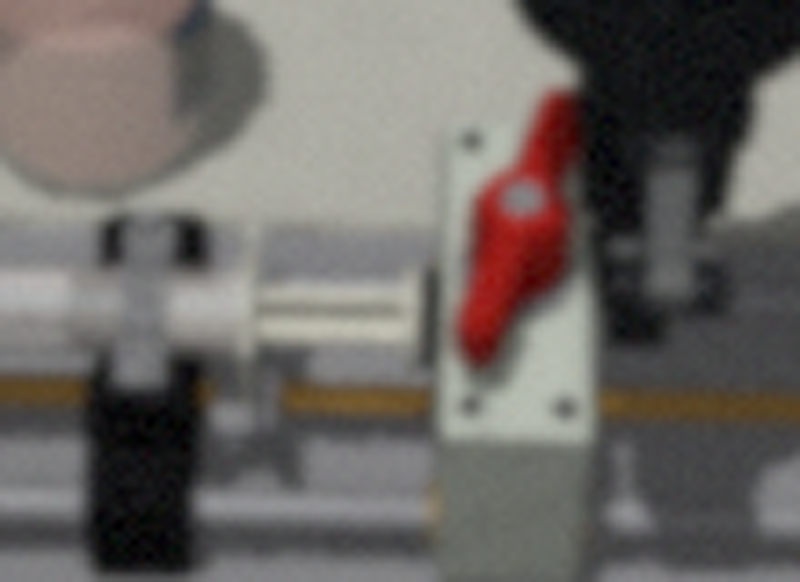

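The pad (x≈422) looks almost against the disc and the plunger has not moved. I'll go on in half-millimetre steps until the force rises.

>>> play_rows([
  [[-1,-0.0005,0,0,0,0,0],[-1,-0.0005,0,0,0,0,0]],
])

```text
time: 7.05
position: [0.4697, -0.3308, 0.1102]
tool_rot: [0.675, -3.068, -0.001]
ft_force: [-2.8, -1.4, 1.0]
gripper_width: 0.0
grip_force: 1.6
```

>>> play_rows([
  [[-1,-0.0005,0,0,0,0,0],[-1,-0.0005,0,0,0,0,0]],
])

```text
time: 7.25
position: [0.4701, -0.3306, 0.1102]
tool_rot: [0.675, -3.068, -0.0]
ft_force: [-3.4, -0.9, 0.9]
gripper_width: 0.0003
grip_force: 1.6
```

>>> play_rows([
  [[-1,-0.0005,0,0,0,0,0],[-1,-0.0005,0,0,0,0,0]],
])

```text
time: 7.45
position: [0.4704, -0.3305, 0.1102]
tool_rot: [0.675, -3.068, -0.0]
ft_force: [-3.8, -0.7, 1.4]
gripper_width: 0.0003
grip_force: 2.0
```

>>> play_rows([
  [[-1,-0.0005,0,0,0,0,0],[-1,-0.0005,0,0,0,0,0]],
])

```text
time: 7.65
position: [0.4704, -0.3305, 0.1102]
tool_rot: [0.675, -3.067, 0.0]
ft_force: [-6.1, -1.8, 1.6]
gripper_width: -0.0002
grip_force: 2.8
```

Contact: the block has stopped and the force has risen to 6 N. Next I retreat, lift, and plan the wing push.

>>> play_rows([
  [[-1,0.01,0,0,0,0,0],[-1,0.03,0,0,0,0,0],[-1,0.03,0,-0.04,0,0,0],[-1,0.03,0,-0.08,0,0,0],[-1,0.03,0,-0.08,0,0,0]],
])

```text
time: 8.15
position: [0.4471, -0.3453, 0.1963]
tool_rot: [-0.673, 3.06, -0.011]
ft_force: [1.8, -0.9, 0.1]
gripper_width: 0.0
grip_force: 0.0
```

```bash
cat >> h.py <<'E'
K0=np.array([.4566,-.338,0]); C=K0-.001*PX+.045*PY
def wing(th,r=.030,off=.017,z=.143):
    return C+r*(-np.cos(th)*PX+np.sin(th)*PY)-off*(np.sin(th)*PX+np.cos(th)*PY)+[0,0,z]
E
python3 - <<'E'
from h import *
s=env.state();print(s["position"],s["time"])
for a in((.3,.030,.027,.19),(.3,.030,.027,.143)): print(wing(*a),delta(wing(*a),204.8-np.degrees(.3)))
# from start pose at theta .3 off .027, rows
cur=dict(position=wing(.3,off=.027),tool_rot=np.array(R.from_matrix(np.array([[np.cos(y:=PSI+np.pi-.3),np.sin(y),0],[np.sin(y),-np.cos(y),0],[0,0,-1]]).T).as_rotvec()))
for th in np.arange(.3,1.46,.1): print(round(th,2),*delta(wing(th),204.8-np.degrees(th),cur))
E
```

```text
[ 0.44707299 -0.3452628   0.19625512] 8.15
[ 0.46629488 -0.29205738  0.19      ] (array([-0.0397,  0.0403,  0.0062]), array([-0.0076,  0.0076,  0.3002]))
[ 0.46629488 -0.29205738  0.143     ] (array([-0.0394,  0.0407,  0.0532]), array([-0.0076,  0.0076,  0.3002]))
0.3 [-0.01 -0.   -0.  ] [ 0. -0. -0.]
0.4 [-0.0131  0.0015 -0.    ] [ 0.  -0.   0.1]
0.5 [-0.0163  0.0028 -0.    ] [-0.  -0.   0.2]
0.6 [-0.0196  0.0037 -0.    ] [-0.  -0.   0.3]
0.7 [-0.023   0.0043 -0.    ] [-0.  -0.   0.4]
0.8 [-0.0265  0.0045 -0.    ] [-0.  -0.   0.5]
0.9 [-0.0299  0.0044 -0.    ] [-0.  -0.   0.6]
1.0 [-0.0333  0.0039 -0.    ] [-0.  -0.   0.7]
1.1 [-0.0367  0.0031 -0.    ] [-0.  -0.   0.8]
1.2 [-0.0399  0.002  -0.    ] [-0.  -0.   0.9]
1.3 [-0.0431  0.0005 -0.    ] [-0. -0.  1.]
1.4 [-0.046  -0.0012 -0.    ] [-0.  -0.   1.1]
```

>>> play_rows([
  [[-1,-0.015,0.04,0,0,0,0.1],[-1,-0.039,0.04,0,0,0,0.2],[-1,-0.039,0.04,0,0,0,0.3],[-1,-0.039,0.04,0.025,0,0,0.3],[-1,-0.039,0.04,0.047,0,0,0.3],[-1,-0.039,0.04,0.047,0,0,0.3],[-1,-0.039,0.04,0.047,0,0,0.3]],
])

```text
time: 8.85
position: [0.4623, -0.2901, 0.1433]
tool_rot: [-0.209, 3.135, 0.001]
ft_force: [-0.2, 0.2, 0.4]
gripper_width: -0.0003
grip_force: 0.0
```

Run:
```python
from h import *
s=env.state();print(s["position"],s["position"]-wing(.3,off=.027),s["ft_force"],s["joints"].round(2))
im=env.grab_frame("scene");cv2.imwrite("pics/s5.png",cv2.resize(im[170:270,230:370],(800,571),interpolation=cv2.INTER_CUBIC))
```

```text
[ 0.46234281 -0.29007357  0.1432764 ] [-0.00395206  0.00198381  0.0002764 ] [-0.19730535  0.2427593   0.41380781] [-0.56  0.26 -0.32  0.99  0.   -0.69]
```

View pics/s5.png

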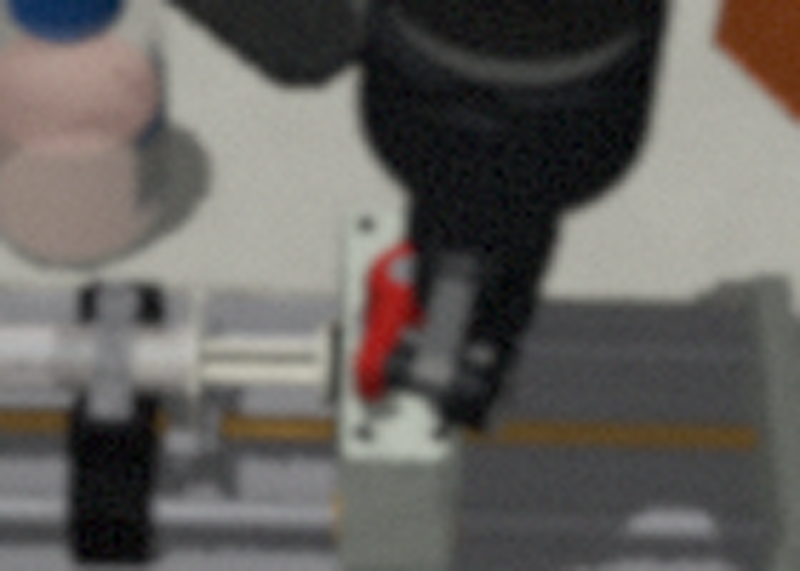

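The finger stands behind the near wing, 4 mm further back than planned, so I'm adding that to the table.

>>> play_rows([
  [[-1,-0.005,-0.0025,0,0,0,0],[-1,-0.01,-0.0025,0,0,0,0],[-1,-0.0137,-0.0025,0,0,0,0],[-1,-0.0168,-0.001,0,0,0,0.1],[-1,-0.02,0.0003,0,0,0,0.2],[-1,-0.0233,0.0012,0,0,0,0.3],[-1,-0.0267,0.0018,0,0,0,0.4],[-1,-0.0302,0.002,0,0,0,0.5],[-1,-0.0302,0.002,0,0,0,0.5]],
])

```text
time: 9.8
position: [0.4917, -0.2843, 0.1433]
tool_rot: [-0.573, -3.088, 0.001]
ft_force: [-3.2, -0.6, 1.0]
gripper_width: 0.0002
grip_force: 1.5
```

Run:
```python
from h import *
s=env.state();e=s["position"]-wing(.8);print(s["position"],e@PX,e@PY,s["ft_force"]@PX,s["ft_force"]@PY,s["torque"])
# relative rows from the th=.8 pose
f=lambda th:R.from_matrix(np.array([[np.cos(y:=PSI+np.pi-th),np.sin(y),0],[np.sin(y),-np.cos(y),0],[0,0,-1]]).T).as_rotvec()
cur=dict(position=wing(.8),tool_rot=f(.8))
for th in(.9,1.,1.1,1.2,1.3,1.4,1.45): print(round(th,2),*delta(wing(th),204.8-np.degrees(th),cur))
im=env.grab_frame("top");cv2.imwrite("pics/t6.png",cv2.resize(im[165:285,210:330],(600,600),interpolation=cv2.INTER_CUBIC))
```

```text
[ 0.49172949 -0.2843322   0.14331517] 0.00011297168756957254 -0.00027584102397791566 -0.845504222883036 -3.149562911722269 [-0.12423535  0.70834019 -0.03988604]
0.9 [-0.0031  0.0015 -0.    ] [-0.  -0.   0.1]
1.0 [-0.0063  0.0028 -0.    ] [-0.  -0.   0.2]
1.1 [-0.0096  0.0037 -0.    ] [-0.  -0.   0.3]
1.2 [-0.013   0.0043 -0.    ] [-0.  -0.   0.4]
1.3 [-0.0165  0.0045 -0.    ] [-0.  -0.   0.5]
1.4 [-0.0199  0.0044 -0.    ] [-0.  -0.   0.6]
1.45 [-0.0216  0.0042 -0.    ] [-0.   -0.    0.65]
```

View pics/t6.png

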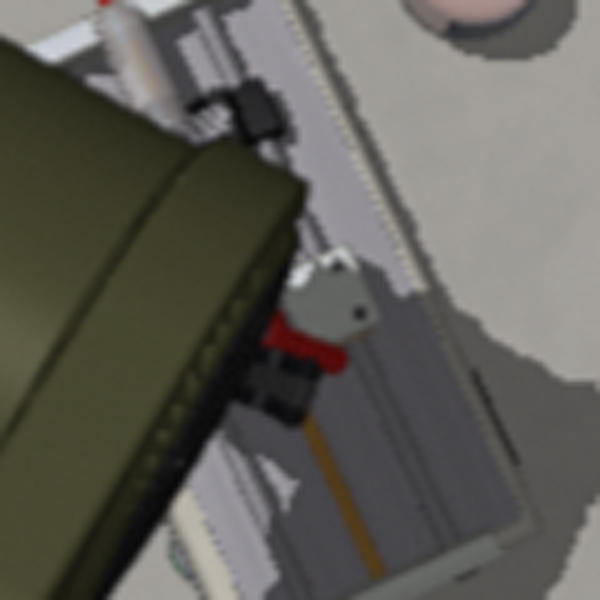

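The top view shows the knob turned part way: the far wing now points back over the block's rear, at (330,358). The force is only about 3 N. Carrying on to about 1.38 rad.

>>> play_rows([
  [[-1,-0.0031,0.0015,0,0,0,0.1],[-1,-0.0063,0.0028,0,0,0,0.2],[-1,-0.0096,0.0037,0,0,0,0.3],[-1,-0.013,0.0043,0,0,0,0.4],[-1,-0.0165,0.0045,0,0,0,0.5],[-1,-0.0192,0.0044,0,0,0,0.58],[-1,-0.0192,0.0044,0,0,0,0.58]],
])

```text
time: 10.55
position: [0.5108, -0.2864, 0.143]
tool_rot: [-1.43, -2.795, -0.001]
ft_force: [-3.8, 1.5, 1.3]
gripper_width: -0.0004
grip_force: 1.9
```

Run:
```python
from h import *
s=env.state();e=s["position"]-wing(1.38);print(s["position"],e@PX,e@PY,s["ft_force"]@PX,s["ft_force"]@PY)
```

```text
[ 0.51083676 -0.28636967  0.14297601] -0.0007383981441709722 -0.0003403550421606213 -3.0082083238123323 -2.8221697514505553
```

>>> play_rows([
  [[-1,-0.001,0,0,0,0,0.03],[-1,-0.002,0,0,0,0,0.05],[-1,-0.002,0,0,0,0,0.05]],
])

```text
time: 10.85
position: [0.5123, -0.2872, 0.143]
tool_rot: [-1.497, -2.76, -0.004]
ft_force: [-3.3, 4.3, 1.8]
gripper_width: -0.0002
grip_force: 2.8
```

>>> play_rows([
  [[-1,-0.001,0,0,0,0,0],[-1,-0.001,0,0,0,0,0]],
])

```text
time: 11.05
position: [0.5128, -0.2876, 0.143]
tool_rot: [-1.496, -2.76, -0.005]
ft_force: [-3.5, 6.2, 1.7]
gripper_width: -0.0002
grip_force: 3.4
```

The force is about 7 N, near tight. I'll back off, lift clear, swing aside and inspect.

>>> play_rows([
  [[-1,0.01,0,0,0,0,0],[-1,0.02,0,0,0,0,0],[-1,0.02,0,-0.05,0,0,0],[-1,0.02,0,-0.1,0,0,0],[-1,0.06,0,-0.13,0,0,0],[-1,0.1,0,-0.13,0,0,0],[-1,0.14,0,-0.13,0,0,0],[-1,0.14,0,-0.13,0,0,0],[-1,0.14,0,-0.13,0,0,0]],
])

```text
time: 11.95
position: [0.4373, -0.1714, 0.2739]
tool_rot: [1.498, 2.759, 0.0]
ft_force: [1.3, -0.2, -0.2]
gripper_width: 0.0001
grip_force: 0.0
```

Run:
```python
from h import *
print(env.state()["position"],env.state()["joints"].round(2))
a=env.grab_frame("top")[165:285,210:330];b=env.grab_frame("scene")[190:270,230:350]
cv2.imwrite("pics/f7.png",np.hstack([cv2.resize(a,(400,400),interpolation=cv2.INTER_CUBIC),cv2.resize(b,(400,400*80//120),interpolation=cv2.INTER_CUBIC) if 0 else cv2.copyMakeBorder(cv2.resize(b,(400,267),interpolation=cv2.INTER_CUBIC),0,133,0,0,cv2.BORDER_CONSTANT)]))
```

```text
[ 0.43730575 -0.17138396  0.27394082] [-0.37  0.05 -0.27  1.25 -0.    0.62]
```

View pics/f7.png

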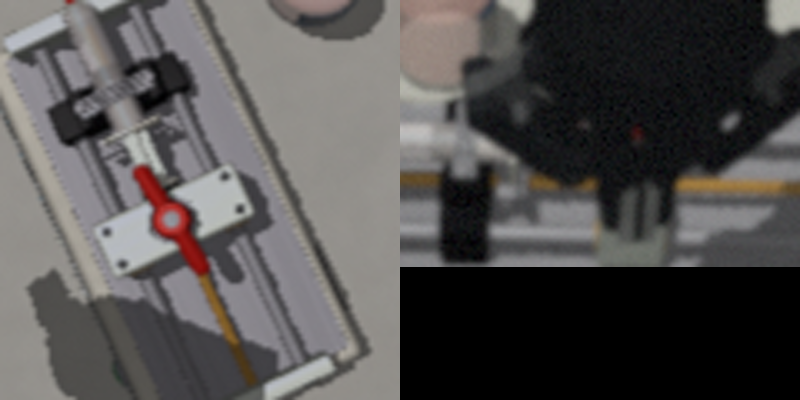

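The top view shows the wings nearly along the rods, from (140,170) to (203,270), with the pad under the front wing by the disc. I'll measure the wing angle from colour.

Run:
```python
from h import *
c=env.camera_info("top");im=env.grab_frame("top");im0=cv2.imread("pics/top0.png")
def ang(im):
    hsv=cv2.cvtColor(im,cv2.COLOR_BGR2HSV)
    r=((hsv[...,0]<8)|(hsv[...,0]>172))&(hsv[...,1]>130);r[:205]=0;r[270:]=0;r[:,:235]=0;r[:,310:]=0
    p=np.argwhere(r)[:,::-1];w=np.array([ray_z(c,q,.158)[:2] for q in p]);v=np.linalg.svd(w-w.mean(0))[2][0]
    k=w.mean(0)-K0[:2]
    return np.arctan2(v@PY[:2],-(v@PX[:2]))%np.pi,k@PX[:2],k@PY[:2],len(p)
print(ang(im0),ang(im))
```

```text
(np.float64(0.3034753301088813), np.float64(-0.000717457233675556), np.float64(-0.0003456305040783616), 213) (np.float64(1.4441291494877622), np.float64(-0.00035873455553625186), np.float64(0.04424737062207297), 217)
```

>>> play_rows([
  [[-1,-0.03,-0.023,-0.02,0,0,0],[-1,-0.07,-0.053,-0.02,0,0,0],[-1,-0.11,-0.083,-0.02,0,0,0],[-1,-0.15,-0.113,-0.02,0,0,0],[-1,-0.19,-0.143,-0.02,0,0,0],[-1,-0.23,-0.173,-0.02,0,0,0],[-1,-0.265,-0.2,-0.02,0,0,0],[-1,-0.265,-0.2,-0.02,0,0,0],[-1,-0.265,-0.2,-0.02,0,0,0]],
])

```text
time: 13.0
position: [0.4125, -0.5045, 0.2915]
tool_rot: [-1.504, -2.756, -0.002]
ft_force: [0.9, 0.9, 0.3]
gripper_width: 0.0001
grip_force: 0.0
```

Run:
```python
from h import *
print(env.state()["position"],env.state()["ft_force"])
im=np.mean([env.grab_frame("scene").astype(float) for _ in range(3)],0)
a=cv2.cvtColor(im.astype(np.uint8),cv2.COLOR_BGR2GRAY);z=cv2.cvtColor(cv2.imread("pics/scene0.png"),cv2.COLOR_BGR2GRAY)
print("cols",list(range(262,312)))
for r in(226,229,232,235,238): print(r,"now",a[r,262:312].tolist())
for r in(232,235,238): print(r,"t0 ",z[r,262:312].tolist())
# block shift expected pixels per mm
s=env.camera_info("scene")
for y in(0,.040,.0443,.0463,.048): print(y,proj(s,C-.045*PY+(y+.018)*PY-.03*PX+[0,0,.132]),"pad",proj(s,C-.045*PY+(y+.022)*PY+[0,0,.112]))
for n,g in(("t0",z),("now",a)):
    print(n,[ (r,np.diff(g[r,270:330].astype(int)).tolist()) for r in(245,)])
```

```text
[ 0.41254923 -0.5045323   0.29152502] [0.94899006 0.90224693 0.32904362]
cols [262, 263, 264, 265, 266, 267, 268, 269, 270, 271, 272, 273, 274, 275, 276, 277, 278, 279, 280, 281, 282, 283, 284, 285, 286, 287, 288, 289, 290, 291, 292, 293, 294, 295, 296, 297, 298, 299, 300, 301, 302, 303, 304, 305, 306, 307, 308, 309, 310, 311]
226 now [131, 138, 137, 127, 115, 109, 110, 112, 115, 115, 116, 116, 116, 115, 116, 111, 99, 83, 69, 64, 61, 63, 61, 63, 61, 50, 39, 42, 52, 55, 52, 45, 43, 37, 34, 39, 38, 39, 36, 37, 39, 32, 30, 33, 45, 56, 70, 78, 77, 77]
229 now [162, 162, 149, 136, 136, 140, 145, 151, 156, 156, 154, 154, 155, 157, 155, 156, 156, 154, 152, 146, 138, 132, 126, 117, 100, 73, 49, 64, 94, 112, 109, 98, 86, 71, 60, 48, 44, 42, 40, 35, 37, 43, 49, 61, 82, 106, 127, 127, 104, 87]
232 now [165, 164, 147, 127, 121, 122, 124, 127, 127, 126, 129, 127, 129, 127, 127, 127, 124, 124, 118, 103, 98, 95, 98, 107, 110, 89, 68, 87, 130, 158, 166, 159, 142, 128, 117, 111, 107, 105, 106, 106, 107, 111, 117, 128, 145, 159, 160, 145, 115, 83]
235 now [137, 145, 144, 144, 157, 164, 164, 164, 167, 
[... 1250 characters left out ...]
240.22401084] pad [289.71473494 233.06261471]
0.0443 [289.75411988 240.17183526] pad [287.29847866 233.01265612]
0.0463 [288.58036825 240.14756753] pad [286.17463814 232.98941956]
0.048 [287.58267915 240.12693997] pad [285.21937351 232.96966848]
t0 [(245, [0, -1, 0, 1, 8, -5, 4, -2, 2, 1, -1, -2, 2, -6, -1, -1, -1, -6, 3, 11, 12, 9, -1, 3, -2, 4, -2, 0, -1, 1, 0, 1, 0, 3, -5, 3, -1, -2, 6, -4, -3, -9, -16, 0, 16, 34, 19, -10, -20, -14, 14, 17, 11, 12, 5, 0, 0, 5, -3])]
now [(245, [3, -1, 0, 2, 2, 1, 1, 2, -1, 3, -2, -5, 0, 0, 0, -4, -2, 3, 29, 24, 1, -19, -18, 7, 28, 24, 9, 4, 1, 2, 1, -2, -5, -10, -22, -23, 2, 19, 4, -20, -24, -5, 13, 8, 2, -1, -1, 2, -1, 0, 4, -2, 1, 0, 1, -1, 1, -1, -2])]
```

The disc edge has not moved (column about 287.4 before and now). The dark band is only about 2 px wide, which is the 4 mm pad alone, so there is no visible gap. The knob is at about 1.44 rad and the arm is clear, so I'm handing in.

```bash
python3 -c "
from workcell import env
print(env.finish_job())"
```

```text
the job is handed in; nothing more can be done
None
```

I handed the job in at 13 s (result not shown): the pad rests on the plunger with no visible gap, the plunger has not visibly moved and the knob measures about 1.44 rad, but I viewed 11 pictures, one over the limit of 10.

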